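Set the portion gauge and present the square topping jar

TASK

Get the topping stand ready for a child across the table: first pull the portion gauge out by its tab until its pointer is at the long 40 mm line, and let go of it there. Then turn the carousel until the square jar stands at the serving lip, and finish while still gripping or pressing on the carousel with the fingers to hold it still; do not let go of it at the end. Leave the muffins, bowl and canister where they are.

Things in the scene. Friction and masses are not known exactly. Their poses are not given: they have to be found in the camera images.
- stand: White fixed topping stand. Origin: on the table surface on the carousel's axis; z up; +x points to the serving lip (front; 50 mm wide, reaching 170 mm from the axis, up to 24 mm high); -y is the pull direction of the gauge, whose track (70 mm wide, rails up to 22 mm high) runs out to 340 mm from the axis.
- carousel: Wooden turntable, 260 mm across, 12 mm thick. Origin: on its vertical axis, 17 mm above the table; +x points to the square jar. Turns endlessly both ways, stays where left, friction about 0.06 N m. On it, fixed, 90 mm from the axis, 72 degrees apart: one square and four round jars, all 54 mm wide. Bare 26 mm post on the axis, top 79 mm above the table.
- square_jar (a point): Centre of the knob on the square jar's lid, 102 mm above the table; moves with the carousel. Every jar has a 58 mm wide lid, top 87 mm above the table, with an upright round steel knob, 22 mm in diameter, 30 mm high (top 117 mm above the table). Lids and knobs do not come off or turn; a gripped knob can roll between the fingers.
- front (a point): Fixed point over the inner end of the serving lip, 90 mm from the carousel's axis and 102 mm above the table: where the centre of the square jar's knob must come.
- gauge: Aluminium sprung slide with an upright pull tab: 10 mm thick along the pull, 28 mm wide, from 22 to 75 mm above the table. Origin: on the table surface under the tab; axes as the stand's. Pulls out along -y, 70 mm travel, starts up to 15 mm out. A light spring draws it in but a brake keeps it where it is left: pulling takes about 6 N, pushing back about 2 to 3 N.
- gauge_tab (a point): Centre line of the pull tab at 55 mm above the table; the pointer is on the same line across the track.
- gauge_mark (a point): Fixed point where gauge_tab lies when the pointer is at the long line, 40 mm out from home, 260 mm from the carousel's axis. Lines every 10 mm, the 40 mm one longer and thicker.
- muffin1: Muffin in a paper cup, 74 mm across, 73 mm high; origin at its foot. Bystander.
- muffin2: Like the other muffin. Bystander.
- bowl: White ceramic bowl, 130 mm across, 45 mm high; origin at its foot. Bystander.
- canister: White canister with steel cap, 70 mm across, 120 mm high; origin at its foot. Bystander.

How it is judged:
By the outcome, as a careful person would: the job done as asked, in the order asked, and still so for the second after the job is handed in, while the arm keeps its last pose, push and grip.
It also fails if it takes over 64 s, if anything falls off the work surface, if the arm or the gripper's body presses on something with over 40 N, if the wrist force passes 120 N, or if a joint passes its speed limit or range.

ROBOT

A 6-joint arm with a two-finger parallel gripper is mounted at the origin on the work surface. World frame = base frame: x ahead of the robot, y to its left, z up, the work surface at z = 0. Lengths are in m, angles in rad, forces in N, time in s.
With the tool pointing down it reaches from about 0.3 to 1 m from the base axis. Payload 5.1 kg.
Tool frame: the origin (TCP) lies on the mounting face of the last link; the fingertips stand 190 mm ahead of it and the grasp point (between the pads) lies 171 mm ahead of it (robot.grip_depth is the distance from the TCP to the grasp point, in m); z points along the fingers, y is the line along which they close (so a half turn about z gives the same grasp; the last joint's range is limited). The gripper opens to 95 mm and grips with 3 to 60 N. Pads are 20 mm wide; open, the fingers measure 119 mm over their backs; the gripper's body (75 mm by 180 mm) begins 59 mm behind the grasp point.
Start: joints at [-1.377, 0.124, 1.65, -0, 1.367, -0.083], TCP at [0.178, -0.625, 0.405] pointing down, gripper open.
Joint ranges: [-2.61, 2.61], [-1.02, 2.33], [0.03, 2.71], [-1.35, 4.49], [0.32, 2.68], [-2.91, 2.91]. Speed limits (rad/s): [2.57, 2.57, 3.14, 3.14, 3.14, 3.14].

INTERFACE

Orientations are given as a unit quaternion [w, x, y, z].
In Python, from station import status, imaging, robot gives the robot as it stands.
- The arm moves only by the tool servo_tool, never from a script. Its argument "targets" is a list of rows, each a list of 3 entries, a list of its own where there are three numbers: the turn, a rotation vector about the world's x, y, z in rad, then the shift along the world's x, y, z in mm, then the opening, from 0 (shut) to 1 (fully open). A call has 1 to 20 rows; each row shifts and turns the commanded pose from where the row before left it; what a row does not reach is not made up. A row lasts 1/8 s, in which the tool goes at most 62.5 mm and 10.7 degrees, less where a joint would pass 70% of its speed; a pose out of reach is approached as far as the arm can. A call with a gripper value outside its range is refused whole. The fingers move at their own pace and stop on an object; the grip force is fixed at half the most. Time passes only in rows, so rows that do not move let the fingers close. It gives the time, the measured TCP pose, the force, the opening and the grip force at its end, in the units of the state.
- status.read_state(): the state, without advancing time (a new reading comes with each control period).
- imaging.capture(name): name is "scene" or "top"; returns a dict with "img" (480x640x3 uint8, red, green, blue), "vertical_fov" (degrees; the focal length in pixels is half the picture's height over the tangent of half this angle, whatever the lens; pixels are square), "cx", "cy" (the principal point, pixels), "k1" (the pictures are not rectified: a ray, as slopes to the right and down, at radius r is drawn at 1 + k1 r^2 times it, then the intrinsics apply), "camera_from_world" (4x4, takes a point from world to camera coordinates). Camera axes: x right, y down, z forward; pixel columns grow to the right and rows downward; lengths in m; the calibration is good to about 2 mm. A picture is of the moment at which its call begins. There is no depth.
- robot.job_done(): hands the job in; it is judged then, once.
Trained networks look in a picture, given as the dict that the camera call returned (one of the last four; its "shot" number tells which), for a name from the list of things; names that differ only in an ending like _2 or _b are one class to them, and where a whole thing is asked for, a point or a joint stands for the part that bears it (a point fixed in the world has none). Each returns a list of dicts, best first, with "score" (0 to 1); they miss things now and then, are a little off and sometimes report something else, mostly with a low value. They report only what shows in the picture. A call takes as long as a camera call.
- imaging.regions_of(label, picture): "region" (480x640 bool, what is visible of it) and "at" ([column, row] as shares, 0 to 1, of the picture: columns of its width, rows of its height, amid what is visible of it).
- imaging.place_of(label, picture): "at" ([column, row] as shares, 0 to 1, of the picture: columns of its width, rows of its height: a listed point, or the origin of a listed thing).
The state is a dict: "clock": time; "joint_pos": joint angles; "joint_vel": joint speeds; "effort": joint torques, N m; "tcp_pos": TCP position; "orientation": TCP orientation; "contact_force": force on the tool from outside, world axes, zero at the start; "ft_torque": the same for the moment, N m; "finger_gap": finger opening in m; "grasp_force": force on a finger pad.
Only numpy, scipy, OpenCV 4.12 (cv2) and the standard library are available. Lean on these libraries where they do the work, as an engineer would, in place of code of your own. Each camera call takes 0.05 s, during which the arm holds its last target. There are 200 camera calls.

## Working session

There is one attempt and no reset: what is moved stays moved. The work goes in short steps, Python scripts to look and compute and a tool call to move; the robot and the scene stay as the last step left them, time stands still between calls to the robot, and variables do not carry over. Pictures are saved under pics/ and viewed, at most 10 in all, crops included, and the job is handed in when it is done.

Besides the shell and the picture viewer there is one more tool, called after "Request:" as name([rows], argument=value, ...), one row to a line, values as JSON. servo_tool: Moves the arm, as the interface text tells. Its arguments: {"type":"object","properties":{"targets":{"type":"array","items":{"type":"array"}}},"required":["targets"]}

```bash
mkdir -p pics; ls; cat > h.py <<'E'
import numpy as np, cv2
from station import status, imaging, robot
def cap(n):
    return imaging.capture(n)
def ray(p,uv):
    H,W=p["img"].shape[:2]; f=H/2/np.tan(np.radians(p["vertical_fov"])/2)
    K=np.array([[f,0,p["cx"]],[0,f,p["cy"]],[0,0,1.]])
    q=cv2.undistortPoints(np.array([[uv]],float),K,np.array([p["k1"],0,0,0,0.]))[0,0]
    M=np.array(p["camera_from_world"]); R=M[:3,:3]
    return -R.T@M[:3,3], R.T@np.array([q[0],q[1],1.])
def at_z(p,uv,z):
    c,d=ray(p,uv); return c+d*(z-c[2])/d[2]
def px(p,at): return [at[0]*640,at[1]*480]
def proj(p,X):
    H,W=p["img"].shape[:2]; f=H/2/np.tan(np.radians(p["vertical_fov"])/2)
    K=np.array([[f,0,p["cx"]],[0,f,p["cy"]],[0,0,1.]]);M=np.array(p["camera_from_world"])
    return cv2.projectPoints(np.atleast_2d(np.array(X,float)),cv2.Rodrigues(M[:3,:3])[0],M[:3,3],K,np.array([p["k1"],0,0,0,0.]))[0][:,0]
E
cat > look.py <<'E'
from h import *
import sys
Z=dict(stand=0,carousel=.017,square_jar=.102,front=.102,gauge=0,gauge_tab=.055,gauge_mark=.055,muffin1=0,bowl=0,canister=0)
for n in ("scene","top"):
    p=cap(n); cv2.imwrite(f"pics/{sys.argv[1]}_{n}.png",p["img"][:,:,::-1])
    print(n,ray(p,[320,240])[0].round(3))
    for k,z in Z.items():
        for r in imaging.place_of(k,p)[:3 if 'muf' in k else 2]:
            u=px(p,r["at"]); print(k,round(r["score"],2),np.round(u,1),at_z(p,u,z).round(4))
E
python3 look.py a; python3 -c "
from h import *;s=status.read_state();print(s)"
```

```text
pics
scene [1.42  0.047 1.019]
stand 0.6 [374.9 265. ] [0.5228 0.1299 0.    ]
carousel 0.97 [381.  260.7] [0.52   0.1459 0.017 ]
carousel 0.45 [385. 264.] [0.5317 0.1572 0.017 ]
square_jar 0.86 [403.4 231.7] [0.4837 0.2005 0.102 ]
square_jar 0.21 [377.4 266.9] [0.6185 0.1281 0.102 ]
front 0.83 [383.2 264.6] [0.6096 0.1432 0.102 ]
gauge 0.7 [290.8 267.2] [ 0.5499 -0.1106  0.    ]
gauge_tab 0.69 [290.7 254.1] [ 0.549  -0.1084  0.055 ]
gauge_mark 0.83 [284.9 256.4] [ 0.5589 -0.1232  0.055 ]
muffin1 0.97 [206.8 225.6] [ 0.3999 -0.3937  0.    ]
muffin1 0.9 [456.9 237.7] [0.3929 0.3793 0.    ]
muffin1 0.31 [175.6 260.2] [ 0.5493 -0.4487  0.    ]
canister 0.96 [474.4 272.5] [0.5293 0.4123 0.    ]
top [ 0.406 -0.018  1.146]
stand 0.97 [268.3 241.2] [0.5279 0.1349 0.    ]
carousel 0.81 [263.5 242. ] [0.5242 0.1448 0.017 ]
square_jar 0.94 [231.5 255.1] [0.4856 0.2074 0.102 ]
square_jar 0.43 [173.9 293. ] [0.3985 0.3426 0.102 ]
front 0.66 [259.5 195.3] [0.6259 0.1423 0.102 ]
gauge 0.56 [371.2 225.5] [ 0.5648 -0.1277  0.    ]
gauge 0.5 [360.1 230.1] [ 0.5533 -0.0994  0.    ]
gauge_tab 0.53 [359.
[... 357 characters left out ...]
 1.1, 'joint_pos': array([-1.37661737e+00,  1.23817846e-01,  1.65030224e+00, -2.77442733e-05,
        1.36754184e+00, -8.25856952e-02]), 'joint_vel': array([-0.00196309, -0.00140946, -0.00090984, -0.00024059,  0.00044618,
       -0.00209051]), 'effort': array([-1.43611210e-04, -4.17592084e+01, -3.60234189e+01,  7.75337708e-02,
        4.30079957e-02, -1.76412186e-05]), 'tcp_pos': array([ 0.17758508, -0.62525795,  0.40474332]), 'orientation': array([-3.38236963e-05,  9.90440049e-01,  1.37943861e-01, -1.54968651e-05]), 'contact_force': array([0.30912388, 0.27403906, 0.33110993]), 'ft_torque': array([-0.01716222, -0.01395987,  0.01006205]), 'grasp_force': 0.0, 'finger_gap': 0.09498889767849433}
```

```bash
python3 -c "
import cv2
a=cv2.imread('pics/a_top.png')[140:340,140:420];cv2.imwrite('pics/a_topc.png',cv2.resize(a,(784,560),interpolation=3))
a=cv2.imread('pics/a_scene.png')[170:320,240:440];cv2.imwrite('pics/a_scc.png',cv2.resize(a,(800,600),interpolation=3))"
```

```text
(no output)
```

View pics/a_topc.png

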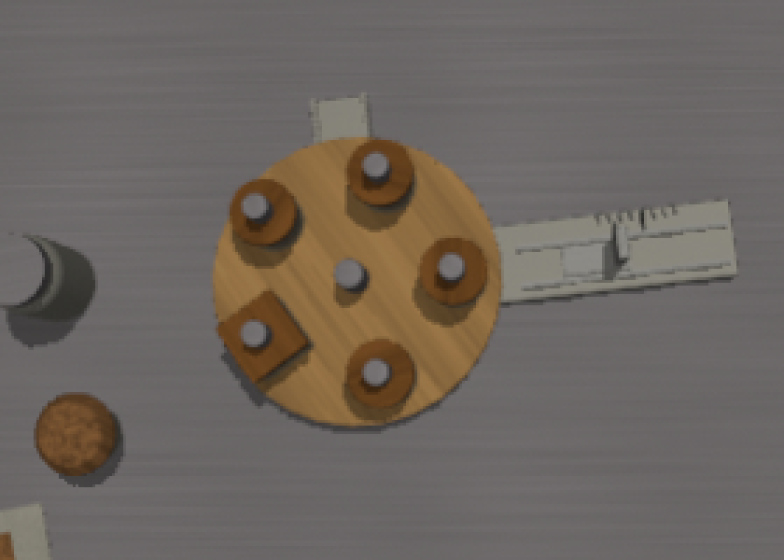

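View pics/a_scc.png

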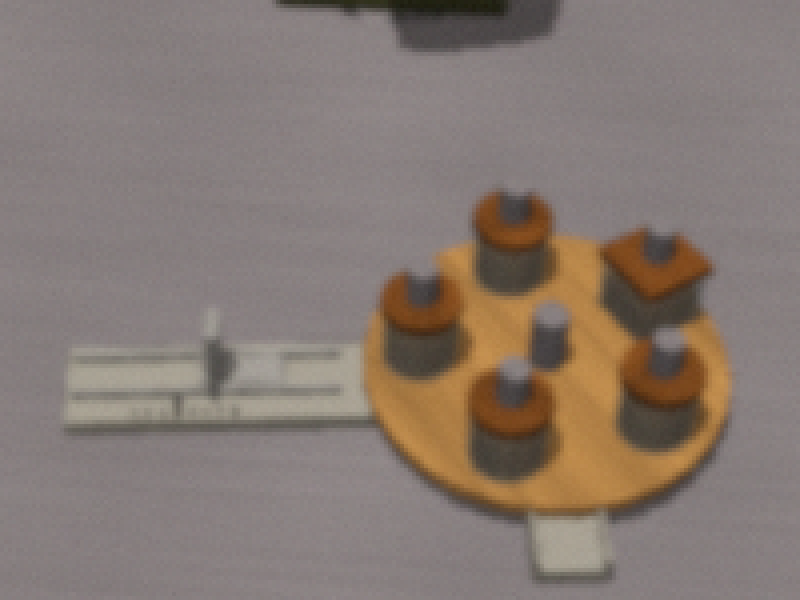

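The pictures show the square jar at the rear left, with its knob at top-crop (254,333). The tab, at crop (620,243), stands about 8–10 mm short of the long line at (643,217). Next I'll fit the stand pose from these features.

```bash
cat > fit.py <<'E'
from h import *
from scipy.optimize import least_squares
t=cap("top"); s=cap("scene")
T=lambda u,v:(140+u/2.8,140+v/2.8); S=lambda u,v:(240+u/4,170+v/4)
# (pic, px, kind, args)
obs=[(t,T(730,200),'s',(.035,-.34,.022)),(t,T(735,272),'s',(-.035,-.34,.022)),(t,T(311,99),'s',(.17,.025,.02)),(t,T(367,94),'s',(.17,-.025,.02)),
(s,S(70,347),'s',(-.035,-.34,.022)),(s,S(65,420),'s',(.035,-.34,.022)),(s,S(538,577),'s',(.17,-.025,.02)),(s,S(612,573),'s',(.17,.025,.02)),
(t,T(350,272),'s',(0,0,.079)),(s,S(551,309),'s',(0,0,.079)),
(t,T(643,217),'s',(.028,-.26,.022)),(s,S(178,405),'s',(.028,-.26,.022))]
for i,(a,b) in enumerate([((254,331),(661,236)),((376,371),(515,195)),((451,264),(423,273)),((375,164),(515,368)),((255,204),(668,338))]):
    obs+=[(t,T(*a),'c',(.09,i,.115)),(s,S(*b),'c',(.09,i,.115))]
for p,n in((t,0),(s,1)):
    for k,X in(('stand',(0,0,0)),('front',(.09,0,.102)),('gauge_mark',(0,-.26,.055))):
        for r in imaging.place_of(k,p)[:1]: obs.append((p,px(p,r["at"]),'s',X))
def W(x,k,a):
    if k=='s': ang,v=x[2],np.array(a)
    else: ang,v=x[3]+a[1]*np.radians(72),np.array([a[0],0,a[2]])
    c,q=np.cos(ang),np.sin(ang); return np.array([x[0]+c*v[0]-q*v[1],x[1]+q*v[0]+c*v[1],v[2]])
def res(x): return np.concatenate([proj(p,W(x,k,a))[0]-u for p,u,k,a in obs])
r=least_squares(res,[.525,.135,.12,2.1],loss='soft_l1')
print(r.x,np.degrees(r.x[2:])); print(res(r.x).reshape(-1,2).round(1).tolist())
for n,k,a in(('mark','s',(0,-.26,.055)),('front','s',(.09,0,.102)),('sq','c',(.09,0,.102))): print(n,W(r.x,k,a).round(4))
E
python3 fit.py
```

```text
[0.52951158 0.13362202 0.10518835 2.20307918] [  6.02684879 126.2271389 ]
[[0.2, -1.4], [2.2, 0.4], [0.2, -0.2], [-0.4, -0.8], [0.1, -1.7], [-0.4, -1.2], [-0.2, -2.5], [0.5, -2.0], [-0.6, -0.1], [0.8, 0.8], [-0.1, -1.0], [0.3, -0.0], [0.0, 0.5], [0.7, -2.4], [0.1, -0.1], [0.8, -2.0], [0.2, 0.4], [0.6, -1.1], [0.2, -0.1], [0.5, 0.1], [-0.0, 0.3], [1.0, 0.3], [2.2, -3.0], [1.2, -4.6], [-0.9, 1.2], [-1.0, 2.7], [0.9, -1.8]]
mark [ 0.5568 -0.1249  0.055 ]
front [0.619  0.1431 0.102 ]
sq [0.4763 0.2062 0.102 ]
```

Request:
servo_tool([
  [[0,0,-0.0105],[23.6,32.7,0],1],
  [[0,0,-0.0105],[23.6,32.7,0],1],
  [[0,0,-0.0105],[23.6,32.7,0],1],
  [[0,0,-0.0105],[23.6,32.7,0],1],
  [[0,0,-0.0105],[23.6,32.7,0],1],
  [[0,0,-0.0105],[23.6,32.7,0],1],
  [[0,0,-0.0105],[23.6,32.7,0],1],
  [[0,0,-0.0105],[23.6,32.7,0],1],
  [[0,0,-0.0105],[23.6,32.7,0],1],
  [[0,0,-0.0105],[23.6,32.7,0],1],
  [[0,0,-0.0105],[23.6,32.7,0],1],
  [[0,0,-0.0105],[23.6,32.7,0],1],
  [[0,0,-0.0105],[23.6,32.7,0],1],
  [[0,0,-0.0105],[23.6,32.7,0],1],
  [[0,0,-0.0105],[23.6,32.7,0],1],
  [[0,0,-0.0105],[23.6,32.7,0],1],
])

```text
clock: 3.5
tcp_pos: [0.5558, -0.1008, 0.405]
orientation: [0.0, 0.999, 0.054, 0.0]
contact_force: [0.3, 1.2, -0.4]
finger_gap: 0.0949
grasp_force: 0.0
```

Request:
servo_tool([
  [[0,0,0],[0,0,-30],1],
  [[0,0,0],[0,0,-30],1],
  [[0,0,0],[0,0,-30],1],
  [[0,0,0],[0,0,-20],1],
  [[0,0,0],[0,0,0],1],
])

```text
clock: 4.12
tcp_pos: [0.5546, -0.1019, 0.293]
orientation: [-0.001, 0.999, 0.054, -0.002]
contact_force: [0.3, 0.6, 0.4]
finger_gap: 0.095
grasp_force: 0.0
```

```bash
python3 -c "
from h import *
p=cap('scene');cv2.imwrite('pics/b.png',cv2.resize(p['img'][150:300,220:420,::-1],(800,600),interpolation=3))
s=status.read_state();g=s['tcp_pos']-[0,0,.171+.02];print(s['tcp_pos'],(proj(p,g)-[220,150])*4)"
```

```text
[ 0.55521618 -0.10210467  0.29461781] [[287.33245428 375.13652185]]
```

View pics/b.png

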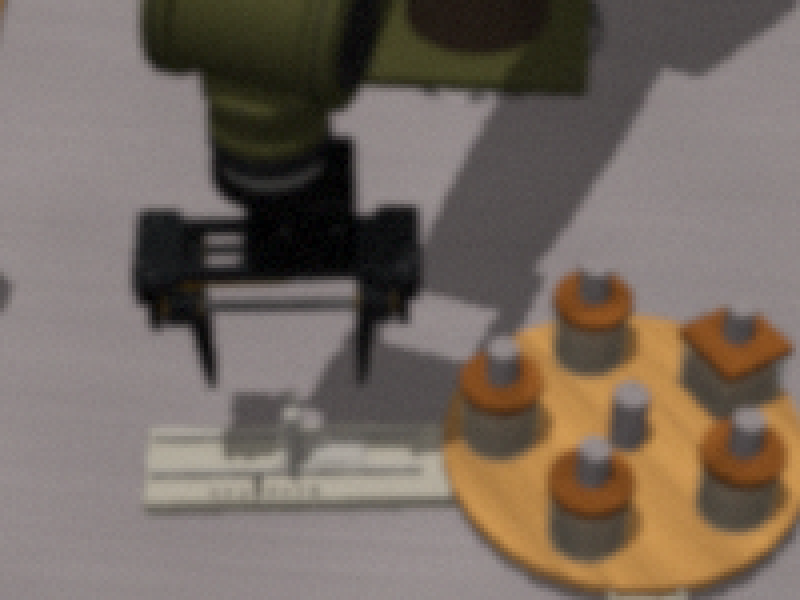

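The scene crop shows the open fingers at (210,385) and (362,380), straddling the tab at (293,440). Now I'll descend and grip.

Request:
servo_tool([
  [[0,0,0],[0,0,-20],1],
  [[0,0,0],[0,0,-20],1],
  [[0,0,0],[0,0,-20],1],
  [[0,0,0],[0,0,-10],1],
  [[0,0,0],[0,0,0],1],
  [[0,0,0],[0,0,0],0.5],
  [[0,0,0],[0,0,0],0.0],
  [[0,0,0],[0,0,0],0.0],
  [[0,0,0],[0,0,0],0.0],
  [[0,0,0],[0,0,0],0.0],
  [[0,0,0],[0,0,0],0.0],
  [[0,0,0],[0,0,0],0.0],
])

```text
clock: 5.68
tcp_pos: [0.5552, -0.1021, 0.2247]
orientation: [-0.0, 0.999, 0.054, -0.0]
contact_force: [0.2, -0.0, 0.2]
finger_gap: 0.0303
grasp_force: 0.0
```

```bash
cat > m.py <<'E'
from h import *
import sys
s=status.read_state();print(s['clock'],s['tcp_pos'],s['contact_force'],s['finger_gap'],s['grasp_force'])
o=[]
for n in('top','scene'):
    p=cap(n); q=[None]*2
    for i,k in enumerate(('gauge_tab','gauge_mark')):
        r=imaging.place_of(k,p)
        if r: u=px(p,r[0]['at']); q[i]=at_z(p,u,.055); print(n,k,round(r[0]['score'],2),np.round(u,1),q[i].round(4))
    if n=='top': a=p['img'][185:260,320:420]
    else: b=p['img'][230:305,230:330]
cv2.imwrite(f'pics/{sys.argv[1]}.png',np.hstack([cv2.resize(x[:,:,::-1],(400,300),interpolation=3) for x in(a,b)]))
E
python3 m.py c
```

```text
5.675 [ 0.55519803 -0.1020541   0.22473625] [ 0.20663231 -0.01126061  0.21914888] 0.030290143368853432 0.0
top gauge_mark 0.7 [371.7 229.7] [ 0.547  -0.1235  0.055 ]
scene gauge_tab 0.48 [293.4 252.8] [ 0.5436 -0.1015  0.055 ]
scene gauge_mark 0.93 [284.9 254.5] [ 0.5517 -0.1242  0.055 ]
```

View pics/c.png

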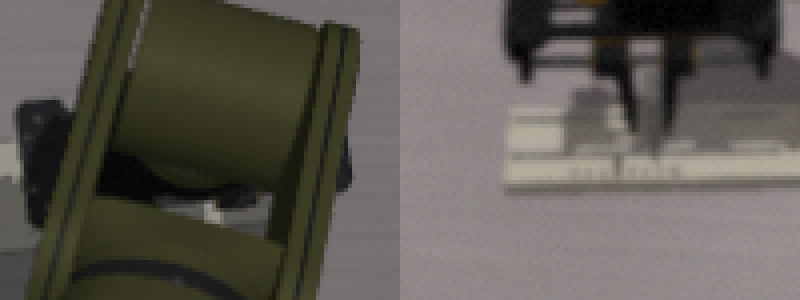

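Gripper still closing: gap is 30 mm. The pointer at (655,153) and the long line at (618,165) are about 23–25 mm apart. I'll finish closing.

Request:
servo_tool([
  [[0,0,0],[0,0,0],0.0],
  [[0,0,0],[0,0,0],0.0],
  [[0,0,0],[0,0,0],0.0],
  [[0,0,0],[0,0,0],0.0],
  [[0,0,0],[0,0,0],0.0],
])

```text
clock: 6.6
tcp_pos: [0.5552, -0.1017, 0.2247]
orientation: [-0.001, 0.999, 0.054, -0.0]
contact_force: [-1.0, 5.6, 0.7]
finger_gap: 0.0098
grasp_force: 30.0
```

Request:
servo_tool([
  [[0,0,0],[0.6,-5,0],0.0],
  [[0,0,0],[0.6,-5,0],0.0],
  [[0,0,0],[0.6,-5,0],0.0],
  [[0,0,0],[0.6,-5,0],0.0],
  [[0,0,0],[0,0,0],0.0],
  [[0,0,0],[0,0,0],0.0],
])

```text
clock: 7.35
tcp_pos: [0.5575, -0.122, 0.2247]
orientation: [-0.0, 0.999, 0.054, -0.0]
contact_force: [-1.8, 3.4, 2.5]
finger_gap: 0.0102
grasp_force: 30.0
```

```bash
sed -i 's/\[230:305,230:330\]/[255:285,260:300]/; s/400,300/400,300/' m.py; python3 m.py d
```

```text
7.35 [ 0.5574614  -0.12199004  0.22470893] [-1.78389691  3.41854945  2.54865128] 0.010216574545183914 30.000798404216766
top gauge_mark 0.83 [369.7 230. ] [ 0.5462 -0.1187  0.055 ]
scene gauge_tab 0.59 [284.  259.7] [ 0.5711 -0.1242  0.055 ]
scene gauge_mark 0.96 [286.1 254.1] [ 0.55   -0.1212  0.055 ]
```

View pics/d.png

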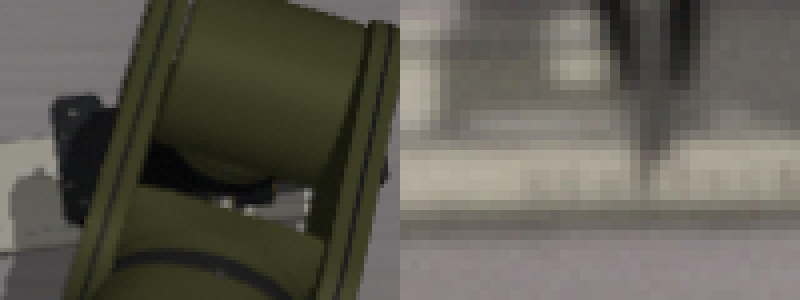

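In the crop the pointer (about x 648) sits on the long line (about x 644). I'll release, lift and check with the view unobstructed.

Request:
servo_tool([
  [[0,0,0],[0,0,0],0.5],
  [[0,0,0],[0,0,0],0.5],
  [[0,0,0],[0,0,0],0.5],
  [[0,0,0],[0,0,0],0.5],
  [[0,0,0],[0,0,10],0.5],
  [[0,0,0],[0,0,30],0.5],
  [[0,0,0],[0,0,40],0.5],
  [[0,0,0],[0,0,40],0.5],
  [[0,0,0],[0,40,20],0.5],
  [[0,0,0],[0,45,0],0.5],
  [[0,0,0],[0,45,0],0.5],
  [[0,0,0],[-20,45,0],0.5],
  [[0,0,0],[-20,45,0],0.5],
  [[0,0,0],[-20,45,0],0.5],
  [[0,0,0],[-20,45,0],0.5],
  [[0,0,0],[0,20,0],0.5],
  [[0,0,0],[0,0,0],0.5],
])

```text
clock: 9.78
tcp_pos: [0.4778, 0.2087, 0.3654]
orientation: [0.0, 0.998, 0.055, 0.001]
contact_force: [-0.2, -0.3, -0.1]
finger_gap: 0.0473
grasp_force: 0.0
```

```bash
cat > m2.py <<'E'
from h import *
import sys
s=status.read_state();print(s['clock'],s['tcp_pos'],s['joint_pos'],s['finger_gap'])
for n in('top','scene'):
    p=cap(n)
    for i,k in enumerate(('gauge','gauge_tab','gauge_mark')):
        for r in imaging.place_of(k,p)[:1]: u=px(p,r['at']); print(n,k,round(r['score'],2),np.round(u,1),at_z(p,u,.055 if i else 0).round(4))
    if n=='top': a=p['img'][210:240,350:390]
    else: b=p['img'][245:275,265:305]
cv2.imwrite(f'pics/{sys.argv[1]}.png',np.hstack([cv2.resize(x[:,:,::-1],(400,300),interpolation=3) for x in(a,b)]))
E
python3 m2.py e
```

```text
9.775 [0.47779912 0.20871526 0.36538256] [ 3.08964952e-01 -1.35670673e-01  1.97577246e+00 -5.42451019e-04
  1.30042951e+00  1.76903879e+00] 0.04729066187675022
top gauge 0.81 [370.5 228.8] [ 0.5563 -0.1258  0.    ]
top gauge_tab 0.75 [372.2 223.2] [ 0.5628 -0.1251  0.055 ]
top gauge_mark 0.63 [372.1 226.1] [ 0.5558 -0.1246  0.055 ]
scene gauge 0.52 [283.9 269.2] [ 0.5588 -0.1293  0.    ]
scene gauge_tab 0.73 [287.7 257.1] [ 0.5608 -0.1153  0.055 ]
scene gauge_mark 0.71 [283.6 252.8] [ 0.5457 -0.1287  0.055 ]
```

View pics/e.png

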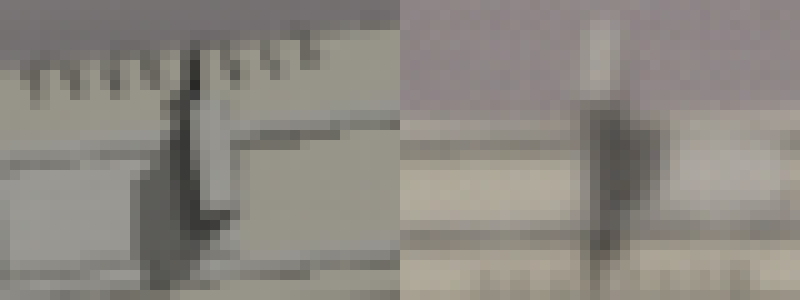

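```bash
cat > m3.py <<'E'
from h import *
c=np.array([.529,.1336]); 
t=cap('top');s=cap('scene')
for y in (.105,.1134,.12):
    d=np.array([np.sin(y),-np.cos(y)])
    f=lambda p,u,z:round(1000*((at_z(p,u,z)[:2]-c)@d),1)
    print(y,'top line',f(t,(368.75,215.5),.022),'tab',f(t,(370.75,225),.075),'scene line',f(s,(284.1,270.9),.022),'tab',f(s,(284.8,246.5),.075),
     'tcp',1000*((np.array([.5575,-.122])-c)@d))
# subpixel: tick profile and tab-top profile in top view
g=cv2.cvtColor(t['img'],cv2.COLOR_RGB2GRAY).astype(int); print(g[211:233,362:380])
g=cv2.cvtColor(s['img'],cv2.COLOR_RGB2GRAY).astype(int); print(g[244:275,276:296])
E
python3 m3.py
```

```text
0.105 top line 258.4 tab 254.5 scene line 262.0 tab 258.3 tcp 257.17930335013904
0.1134 top line 258.6 tab 254.5 scene line 262.3 tab 258.1 tcp 257.18328629988537
0.12 top line 258.8 tab 254.5 scene line 262.4 tab 258.0 tcp 257.1736852319824
[[115 115 114 115 114 114 114 113 113 113 113 113 113 114 113 113 114 114]
 [113 113 113 113 113 113 113 112 113 113 113 113 113 114 112 112 109 105]
 [112 112 111 112 111 111 112 107 106 107 108 110 113 116 114 117 111 102]
 [106 108 109 111 115 118 109  92 103 111 101 118 128 132 114 130 142 144]
 [108 115 102 111 127 137 100  74 128 146 107 130 147 149 108 130 146 148]
 [136 146  99 105 141 148  92  54 130 147 114 102 138 148 121 107 139 148]
 [135 147 114 100 136 148  95  53 129 148 133  90 132 148 148 116 138 148]
 [128 147 134 106 135 139  87  40 128 147 147 122 139 148 148 148 149 148]
 [136 148 148 148 138 107  68  62 131 148 144 147 147 147 148 148 148 148]
 [148 148 149 148 111  75  67 111 141 149 135 142 148 148 148 148 149 148]
 [148 148 148 149 125  87  69 130 148 150 136 144 148 149 148 149 148 148]
 [149 149 148 149 144  98  60 125
[... 2728 characters left out ...]
 142 144
  150 149]
 [150 148 146 143 143 139 137 124 111  93  99 114 125 126 129 130 131 134
  134 137]
 [133 130 125 127 126 124 123 112  95  83  91 111 124 126 129 128 128 128
  130 135]
 [144 142 140 141 139 139 130 112  88  76  94 121 141 150 149 150 149 152
  151 154]
 [158 159 159 160 159 158 150 125  98  97 119 137 154 165 164 164 165 165
  163 162]
 [161 162 165 164 161 161 155 133 108 120 139 144 153 164 164 162 162 165
  160 160]
 [153 150 161 161 152 153 153 131 111 130 147 143 143 156 152 149 153 160
  152 150]
 [150 146 158 155 141 146 151 135 121 136 152 146 147 153 152 147 152 157
  150 149]
 [143 142 150 148 142 139 144 134 126 138 146 144 142 146 146 142 147 146
  143 143]]
```

Both views put the tab about 3.7 mm short of the line. I'll regrip and pull it the rest of the way.

Request:
servo_tool([
  [[0,0,0],[10,-41,0],0.5],
  [[0,0,0],[10,-41,0],0.5],
  [[0,0,0],[10,-41,0],0.5],
  [[0,0,0],[10,-41,0],0.5],
  [[0,0,0],[10,-41,0],0.5],
  [[0,0,0],[10,-41,0],0.5],
  [[0,0,0],[10,-41,0],0.5],
  [[0,0,0],[9.7,-43.7,0],0.5],
  [[0,0,0],[0,0,-40],0.5],
  [[0,0,0],[0,0,-40],0.5],
  [[0,0,0],[0,0,-40],0.5],
  [[0,0,0],[0,0,-20],0.5],
  [[0,0,0],[0,0,0],0.0],
  [[0,0,0],[0,0,0],0.0],
  [[0,0,0],[0,0,0],0.0],
  [[0,0,0],[0,0,0],0.0],
  [[0,0,0],[0,0,0],0.0],
  [[0,0,0],[0,0,0],0.0],
  [[0,0,0],[0,0,0],0.0],
])

```text
clock: 12.65
tcp_pos: [0.5578, -0.1226, 0.226]
orientation: [-0.0, 0.999, 0.054, 0.001]
contact_force: [-1.0, 3.6, 5.7]
finger_gap: 0.0096
grasp_force: 30.0
```

Request:
servo_tool([
  [[0,0,0],[0.4,-3.2,0],0.0],
  [[0,0,0],[0,0,0],0.0],
  [[0,0,0],[0,0,0],0.0],
])

```text
clock: 13.02
tcp_pos: [0.5582, -0.1255, 0.226]
orientation: [-0.001, 0.999, 0.054, 0.001]
contact_force: [-1.0, 4.0, 6.1]
finger_gap: 0.0097
grasp_force: 30.0
```

Request:
servo_tool([
  [[0,0,0],[0,0,0],0.5],
  [[0,0,0],[0,0,0],0.5],
  [[0,0,0],[0,0,0],0.5],
  [[0,0,0],[0,0,10],0.5],
  [[0,0,0],[0,0,40],0.5],
  [[0,0,0],[0,0,45],0.5],
  [[0,0,0],[0,0,45],0.5],
  [[0,0,0.16],[-8.2,33.2,0],0.5],
  [[0,0,0.16],[-8.2,33.2,0],0.5],
  [[0,0,0.16],[-8.2,33.2,0],0.5],
  [[0,0,0.16],[-8.2,33.2,0],0.5],
  [[0,0,0.16],[-8.2,33.2,0],0.5],
  [[0,0,0.16],[-8.2,33.2,0],0.5],
  [[0,0,0.16],[-8.2,33.2,0],0.5],
  [[0,0,0.16],[-8.2,33.2,0],0.5],
  [[0,0,0.16],[-8.2,33.2,0],0.5],
  [[0,0,0.16],[-8.2,33.2,0],0.5],
  [[0,0,0.16],[0,0,0],0.5],
  [[0,0,0.16],[0,0,0],0.5],
  [[0,0,0.16],[0,0,0],0.5],
])

```text
clock: 15.52
tcp_pos: [0.4756, 0.2062, 0.3655]
orientation: [0.0, 0.456, 0.89, 0.0]
contact_force: [0.2, 0.5, -0.5]
finger_gap: 0.0475
grasp_force: 0.0
```

```bash
python3 m2.py f; python3 - <<'E'
from h import *
t=cap('top');s=cap('scene');print(status.read_state()['orientation'])
g=cv2.cvtColor(t['img'],cv2.COLOR_RGB2GRAY).astype(int); print(g[213:230,364:378])
g=cv2.cvtColor(s['img'],cv2.COLOR_RGB2GRAY).astype(int); print(g[246:275:2,278:292])
E
```

```text
15.525 [0.47560721 0.20617668 0.36550091] [ 3.05495335e-01 -1.42862061e-01  1.98198077e+00 -1.62495044e-04
  1.30162049e+00 -3.18130060e-01] 0.0475020958781894
top gauge 0.84 [370.9 227.4] [ 0.5599 -0.1268  0.    ]
top gauge_tab 0.58 [372.3 224.4] [ 0.5599 -0.1252  0.055 ]
top gauge_mark 0.63 [369.4 225.6] [ 0.557  -0.1181  0.055 ]
scene gauge 0.67 [286.5 256.6] [ 0.5101 -0.1282  0.    ]
scene gauge_tab 0.71 [282.5 258.3] [ 0.5663 -0.129   0.055 ]
scene gauge_mark 0.7 [285.7 256.6] [ 0.5594 -0.121   0.055 ]
[-1.30703732e-05  4.58937575e-01  8.88468515e-01  1.10668958e-05]
[[111 111 111 111 111 106 105 106 108 110 113 116 112 116]
 [108 111 114 117 109  91 103 110 101 118 127 132 113 129]
 [100 110 127 136  99  74 128 144 107 128 148 149 107 129]
 [ 99 105 141 147  89  55 129 147 114 101 136 148 120 106]
 [113 100 135 147  95  52 129 147 132  89 132 147 147 115]
 [133 107 134 146  98  51 122 144 140 110 135 147 147 147]
 [147 147 147 147 103  61 116 141 130 124 141 147 147 147]
 [148 147 147 148 104  61 125 143 146 149 142 145 147 148]
 [147 147 147 148 113  67 111 141 149 148 126 140
[... 668 characters left out ...]
7 142 152 161 159 148 131 131 133 137 139 139 134]
 [137 137 140 147 153 148 132 120 121 134 137 139 138 137]
 [140 138 136 123 112  96  92  97 116 130 135 141 146 150]
 [141 139 138 125 109  94  87  84  93 100 102 116 132 144]
 [139 140 142 131 114  93  83  78  85  92  99 113 137 154]
 [169 169 163 147 121  96  86  82  85  93 103 127 151 163]
 [171 169 167 154 132 103  86  85  88  96 111 128 147 159]
 [162 161 153 148 129 104  85  92 111 122 131 139 141 144]
 [128 123 123 122 118  99  87  98 121 127 127 127 129 128]
 [160 158 161 155 149 125 102 124 152 160 161 163 166 165]
 [160 162 154 152 151 132 114 132 152 148 146 156 154 149]
 [150 148 141 138 141 135 125 138 148 143 143 145 145 144]]
```

View pics/f.png

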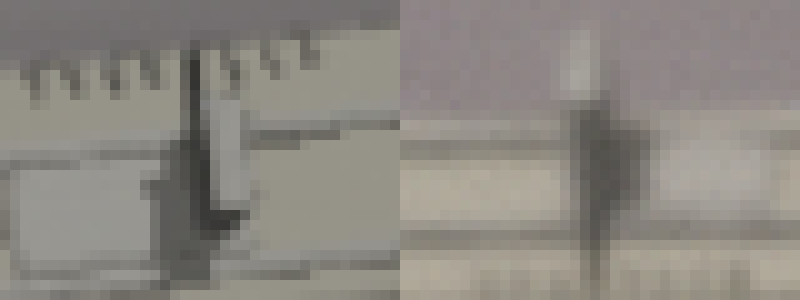

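The pointer now runs straight into the long line in both views (top crop x≈192, scene crop x≈595), so the gauge is done. Next I'll grip the square jar's knob.

Request:
servo_tool([
  [[0,0,0.013],[0.5,0,-20],0.7],
  [[0,0,0],[0,0,-20],0.7],
  [[0,0,0],[0,0,-20],0.7],
  [[0,0,0],[0,0,-14],0.7],
  [[0,0,0],[0,0,-8],0.7],
  [[0,0,0],[0,0,-2],0.7],
  [[0,0,0],[0,0,0],0.0],
  [[0,0,0],[0,0,0],0.0],
  [[0,0,0],[0,0,0],0.0],
  [[0,0,0],[0,0,0],0.0],
  [[0,0,0],[0,0,0],0.0],
  [[0,0,0],[0,0,0],0.0],
  [[0,0,0],[0,0,0],0.0],
  [[0,0,0],[0,0,0],0.0],
])

```text
clock: 17.77
tcp_pos: [0.4762, 0.2061, 0.2809]
orientation: [0.0, 0.453, 0.892, 0.0]
contact_force: [0.2, 0.5, 0.8]
finger_gap: 0.0215
grasp_force: 30.0
```

```bash
python3 -c "
from h import *
p=cap('scene');cv2.imwrite('pics/g.png',cv2.resize(p['img'][150:300,300:500,::-1],(800,600),interpolation=3))
s=status.read_state();print(s['tcp_pos'],s['finger_gap'],s['orientation'],s['contact_force'])"
```

```text
[0.47625395 0.2060819  0.28088427] 0.021534357426997427 [4.94221359e-05 4.52808476e-01 8.91607801e-01 1.05848203e-04] [0.05007673 0.52785812 1.45056672]
```

View pics/g.png

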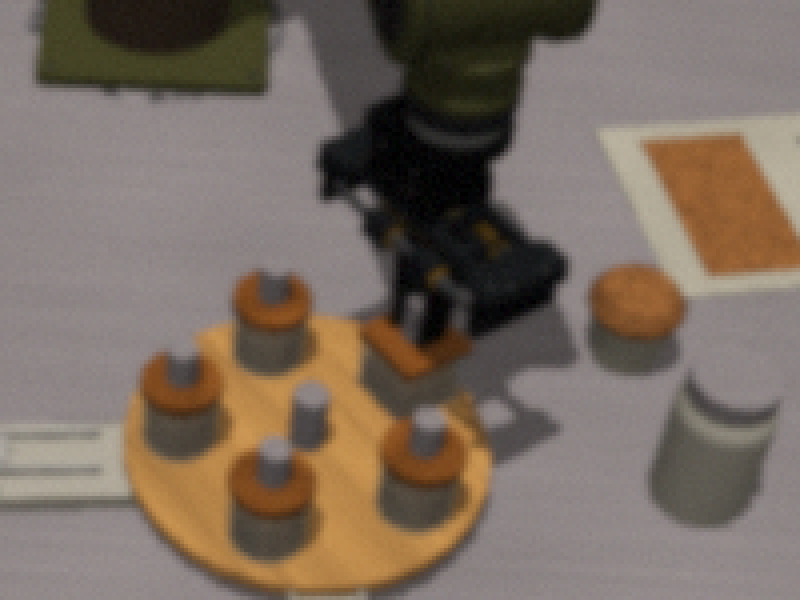

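```bash
python3 -c "
import numpy as np,json
c=np.array([529.,133.6]);a=np.radians(np.linspace(126,6.3,21))
P=c+89.8*np.c_[np.cos(a),np.sin(a)];P[0]=[476.25,206.1]
d=np.diff(P,axis=0).round(1)
print(json.dumps([[[0,0,-.1045],[x,y,0],0.0] for x,y in d.tolist()]),d.sum(0),P[-1])"
```

```text
[[[0, 0, -0.1045], [7.8, 5.3, 0], 0.0], [[0, 0, -0.1045], [8.4, 4.3, 0], 0.0], [[0, 0, -0.1045], [8.8, 3.4, 0], 0.0], [[0, 0, -0.1045], [9.1, 2.4, 0], 0.0], [[0, 0, -0.1045], [9.3, 1.5, 0], 0.0], [[0, 0, -0.1045], [9.4, 0.5, 0], 0.0], [[0, 0, -0.1045], [9.4, -0.5, 0], 0.0], [[0, 0, -0.1045], [9.3, -1.4, 0], 0.0], [[0, 0, -0.1045], [9.1, -2.4, 0], 0.0], [[0, 0, -0.1045], [8.8, -3.3, 0], 0.0], [[0, 0, -0.1045], [8.4, -4.2, 0], 0.0], [[0, 0, -0.1045], [7.9, -5.1, 0], 0.0], [[0, 0, -0.1045], [7.3, -5.9, 0], 0.0], [[0, 0, -0.1045], [6.7, -6.6, 0], 0.0], [[0, 0, -0.1045], [5.9, -7.3, 0], 0.0], [[0, 0, -0.1045], [5.1, -7.8, 0], 0.0], [[0, 0, -0.1045], [4.3, -8.3, 0], 0.0], [[0, 0, -0.1045], [3.4, -8.7, 0], 0.0], [[0, 0, -0.1045], [2.5, -9.0, 0], 0.0], [[0, 0, -0.1045], [1.5, -9.3, 0], 0.0]] [142.4 -62.4] [618.2576938  143.45414114]
```

The scene crop shows the fingers on the square jar's knob at about (425,310), and the gap of 21.5 mm matches the knob. Now I'll turn it along the arc.

Request:
servo_tool([
  [[0,0,-0.1045],[7.8,5.3,0],0.0],
  [[0,0,-0.1045],[8.4,4.3,0],0.0],
  [[0,0,-0.1045],[8.8,3.4,0],0.0],
  [[0,0,-0.1045],[9.1,2.4,0],0.0],
  [[0,0,-0.1045],[9.3,1.5,0],0.0],
  [[0,0,-0.1045],[9.4,0.5,0],0.0],
])

```text
clock: 18.58
tcp_pos: [0.5293, 0.2238, 0.2809]
orientation: [-0.0, 0.707, 0.707, 0.0]
contact_force: [-0.1, 1.2, 1.1]
finger_gap: 0.0215
grasp_force: 30.0
```

Forces are low, so I'll continue.

Request:
servo_tool([
  [[0,0,-0.1045],[9.4,-0.5,0],0.0],
  [[0,0,-0.1045],[9.3,-1.4,0],0.0],
  [[0,0,-0.1045],[9.1,-2.4,0],0.0],
  [[0,0,-0.1045],[8.8,-3.3,0],0.0],
  [[0,0,-0.1045],[8.4,-4.2,0],0.0],
  [[0,0,-0.1045],[7.9,-5.1,0],0.0],
  [[0,0,-0.1045],[7.3,-5.9,0],0.0],
  [[0,0,-0.1045],[6.7,-6.6,0],0.0],
  [[0,0,-0.1045],[5.9,-7.3,0],0.0],
  [[0,0,-0.1045],[5.1,-7.8,0],0.0],
  [[0,0,-0.1045],[4.3,-8.3,0],0.0],
  [[0,0,-0.1045],[3.4,-8.7,0],0.0],
  [[0,0,-0.1045],[2.5,-9.0,0],0.0],
  [[0,0,-0.1045],[1.5,-9.3,0],0.0],
  [[0,0,0],[0,0,0],0.0],
  [[0,0,0],[0,0,0],0.0],
])

```text
clock: 20.58
tcp_pos: [0.6197, 0.1434, 0.281]
orientation: [-0.0, 0.998, 0.056, 0.003]
contact_force: [7.5, 0.9, -3.0]
finger_gap: 0.0217
grasp_force: 30.0
```

```bash
python3 - <<'E'
from h import *
s=status.read_state();print(s['tcp_pos'],s['finger_gap'],s['orientation'],s['contact_force'],s['ft_torque'])
p=cap('scene');cv2.imwrite('pics/h.png',cv2.resize(p['img'][200:320,320:480,::-1],(800,600),interpolation=3))
for q in(p,cap('top')):
  for k,z in(('square_jar',.102),('front',.102),('stand',0),('carousel',.017),('gauge_tab',.055),('gauge_mark',.055)):
    for r in imaging.place_of(k,q)[:1]: print(k,round(r['score'],2),at_z(q,px(q,r['at']),z).round(4))
E
```

```text
[0.61973568 0.14339285 0.28095923] 0.02174428496777805 [-1.54350067e-05  9.98448769e-01  5.56154189e-02  2.64192150e-03] [ 7.51174988  0.88673392 -2.99736815] [ 0.04779838 -1.14153494  0.08415233]
front 0.95 [0.6124 0.1413 0.102 ]
stand 0.57 [0.5398 0.1304 0.    ]
carousel 0.89 [0.5276 0.1469 0.017 ]
gauge_tab 0.58 [ 0.4449 -0.3676  0.055 ]
gauge_mark 0.81 [ 0.5574 -0.1209  0.055 ]
front 0.8 [0.6212 0.1383 0.102 ]
stand 0.56 [0.5263 0.131  0.    ]
carousel 0.64 [0.5287 0.4064 0.017 ]
gauge_tab 0.58 [ 0.5563 -0.1229  0.055 ]
gauge_mark 0.74 [ 0.5542 -0.1271  0.055 ]
```

View pics/h.png

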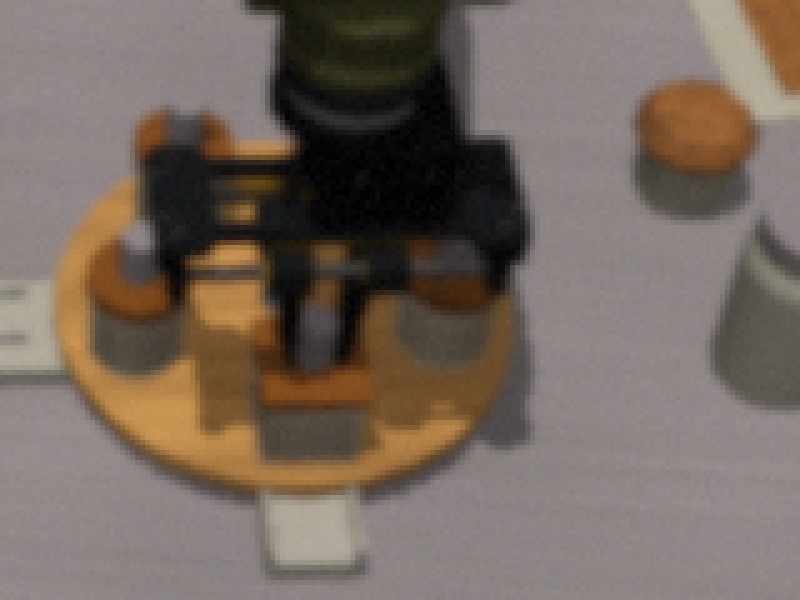

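The jar stands over the lip: jar foot centre is at crop (312,460) and the lip runs from (312,490) to (317,572). I'll check the stand's yaw separately in each camera.

```bash
python3 - <<'E'
from h import *
t=cap('top');s=cap('scene')
T=lambda u,v:(140+(u+.5)/2.8-.5,140+(v+.5)/2.8-.5); S=lambda u,v:(240+(u+.5)/4-.5,170+(v+.5)/4-.5); H=lambda u,v:(320+(u+.5)/5-.5,200+(v+.5)/5-.5)
A=lambda p,u,z:at_z(p,u,z)[:2]
ang=lambda d:round(float(np.degrees(np.arctan2(d[1],d[0]))),2)
kt=np.mean([A(t,T(*u),.116) for u in((254,331),(376,371),(451,264),(375,164),(255,204))],0)
ks=np.mean([A(s,S(*u),.116) for u in((661,236),(515,195),(423,273),(515,368),(668,338))],0)
print('axis',kt,ks)
lt=A(t,T(339,97),.02); ls=A(s,S(575,575),.01); lh=A(s,H(317,572),.01)
print('lip',lt,ls,'yaw',ang(lt-kt),ang(ls-ks),ang(lh-ks))
# track edges by edge fit in current picture (top, outer part)
for n,p,e in(('top',t,[(T(510,228),T(728,200)),(T(510,303),T(733,275))]),('scene',s,[(S(70,347),S(360,347)),(S(65,428),S(370,419))])):
    print(n,[ang(A(p,a,.015)-A(p,b,.015) if A(p,a,.015)[1]>A(p,b,.015)[1] else A(p,b,.015)-A(p,a,.015))-90 for a,b in e])
lo=A(t,(368.9,216.5),.022);los=A(s,(284.1,270.9),.022)
for n,k,l in(('top',kt,lo),('sc',ks,los)): print(n,'mark line dir', ang(k-l)-90,np.linalg.norm(l-k))
# jar face now, scene
f=A(s,H(312,460),.023); print('jar foot',f,ang(f-ks))
fl=A(s,H(318,400),.083); print('lid front',fl,ang(fl-ks))
tc=status.read_state()['tcp_pos'][:2]; print('tool',ang(tc-kt),ang(tc-ks),ang(tc-(kt+ks)/2))
E
```

```text
axis [0.53060642 0.13447558] [0.53341617 0.13058024]
lip [0.69770883 0.15205348] [0.69743388 0.15110528] yaw 6.0 7.13 6.71
top [6.650000000000006, 6.489999999999995]
scene [4.450000000000003, 6.659999999999997]
top mark line dir 11.950000000000003 0.26053520732365365
sc mark line dir 11.129999999999995 0.2596113444868282
jar foot [0.63615547 0.14696039] 9.06
lid front [0.64409077 0.14443938] 7.14
tool 5.79 8.52 7.14
```

Lip and track put the yaw at about 6.5°, so the jar is roughly 1 mm too far in +y. I'll trim that and relieve the radial strain.

Request:
servo_tool([
  [[0,0,0],[1,-1.1,0],0.0],
  [[0,0,0],[0,0,0],0.0],
  [[0,0,0],[0,0,0],0.0],
  [[0,0,0],[0,0,0],0.0],
])

```text
clock: 21.88
tcp_pos: [0.6202, 0.1428, 0.2809]
orientation: [-0.0, 0.998, 0.056, 0.002]
contact_force: [6.3, 2.0, -2.3]
finger_gap: 0.0214
grasp_force: 30.0
```

```bash
python3 - <<'E'
from h import *
s=status.read_state();print(s['clock'],s['tcp_pos'],s['finger_gap'],s['grasp_force'],s['contact_force'])
p=cap('scene');cv2.imwrite('pics/i.png',np.hstack([cv2.resize(x[:,:,::-1],(400,600),interpolation=3) for x in (p['img'][255:320,365:408],p['img'][245:290,270:300])]))
E
```

```text
21.875 [0.62020353 0.14276068 0.28094655] 0.02141013030278177 29.999642372131348 [ 6.27506524  2.00693297 -2.34776674]
```

View pics/i.png

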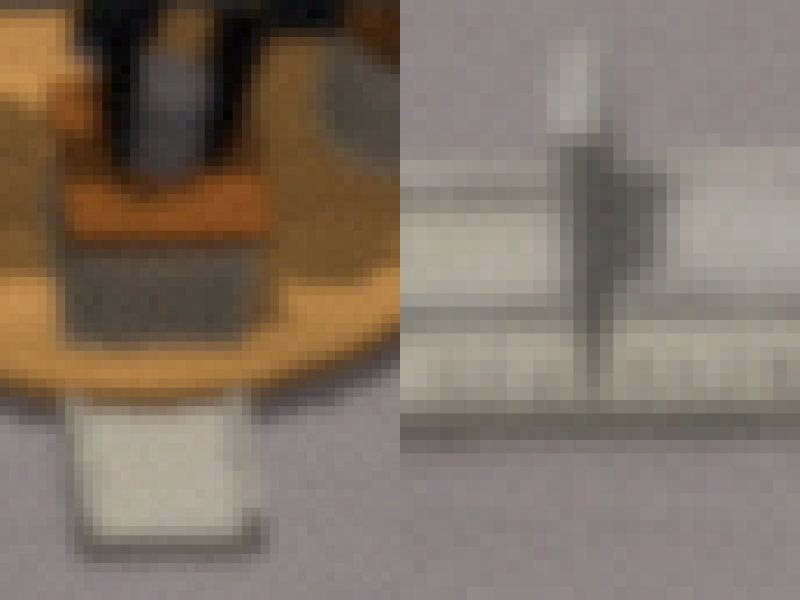

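The jar foot (x 65–255) is centred above the lip (68–250), the gauge pointer is on the long line, and the grip is holding at 30 N. Handing in.

```bash
python3 -c "
from station import robot
print(robot.job_done())"
```

```text
the job is handed in; nothing more can be done
None
```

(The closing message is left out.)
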